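Set the dial cap and tip out the bearing balls

TASK

On the ball dispenser, turn the dial cap until the smallest hole that the three steel balls can pass through is at the pouring mark on the tray side. Then swing the side handle up and over, all the way, so that the cup tips and all three balls run out into the tray; leave the cup tipped and the dial on that hole.

Things in the scene. Friction and masses are not known exactly. Their poses are not given: they have to be found in the camera images.
- dispenser: stand of the ball dispenser, fixed to the bench. Origin on the bench, straight below the cup's centre; x points to the tray (pouring) side, y along the tipping axis, z up. Uprights at y = +-61 mm, 172 mm high, carry a clear cup, 92 mm across, that tips about y at height 150 mm. Steel tray on the stand under it: inside x -45 to 191, y -52 to 52 mm, floor 8 mm high, walls 52 (far end 60) mm high
- dial_grip (a point): grip bar of the dial cap: black, 40 mm long, 14 mm wide, 33 mm high, upright on the centre of the level steel dial disc (104 mm across, on top of the cup). The point is the bar's centre, on the dial's axis, 225 mm above the bench while the cup is upright; disc top at 209 mm, bar top at 242 mm. At dial value q the bar lies 0.38 + q rad anticlockwise from the dispenser's x axis
- dial (a joint): turn of the dial cap, rad, positive anticlockwise from above, -0.6 to 2.6; stays where left (0.05 N m to turn). Three round holes 30 mm from its centre: 9 mm (at the pouring mark at 0), 27 mm (at the mark at 0.90), 34 mm (at the mark at 2.05). The mark is a small steel tab on the cup's rim at the tray side (+x); below the dial the cup is open only there. Starts near the 9 mm hole
- handle_grip (a point): middle of the black round crank handle beside the cup: 16 mm across, parallel to the dispenser's y axis, at its y = -120 mm, free from y = -78 to -161 mm, 75 mm from the tipping axis. Upright it is behind the cup (x = -70 mm, 124 mm high); with the cup tipped by t it is at x = 75 cos(3.49 - t), height 150 + 75 sin(3.49 - t) mm (t in rad): up and over towards the tray
- cup (a joint): tip of the cup, rad: 0 upright (as at the start), growing as its top goes over towards the tray, stop at 2.3; stays where it is left (about 4 N at the handle moves it)
- ball0_center (a point): a loose steel ball, 12 mm across, one of three alike, 10 g; the point is its centre. At the start it lies on the floor of the clear cup
- ball1_center (a point): a loose steel ball, 12 mm across, one of three alike, 10 g; the point is its centre. At the start it lies on the floor of the clear cup
- ball2_center (a point): a loose steel ball, 12 mm across, one of three alike, 10 g; the point is its centre. At the start it lies on the floor of the clear cup

How it is judged:
On the way, in this order (a step that is already met when the one before it is completed fails the run):
1. with the cup still upright, the 27 mm hole of the dial is at the pouring mark (within 10 degrees) (value of joint dial between 0.72 and 1.08 rad and value of joint cup below 0.2 rad), for 0.2 s.
2. the cup is tipped well past level with the dial still on that hole (value of joint dial between 0.72 and 1.08 rad and value of joint cup above 1.6 rad), for 0.2 s.
At the end, for the whole second after the job is handed in: All three balls lie in the dispenser's tray, the dial has its 27 mm hole at the mark within 10 degrees (joint 0.72 to 1.08), and the cup is tipped by more than 1.6 rad (all of step 2 and z of each of ball0_center, ball1_center, ball2_center in the frame of dispenser below 0.05 m and x of ball0_center in the frame of dispenser between -0.05 and 0.195 m and y of ball0_center in the frame of dispenser between -0.056 and 0.056 m and x of ball1_center in the frame of dispenser between -0.05 and 0.195 m and y of ball1_center in the frame of dispenser between -0.056 and 0.056 m and x of ball2_center in the frame of dispenser between -0.05 and 0.195 m and y of ball2_center in the frame of dispenser between -0.056 and 0.056 m); the robot touches nothing.
It also fails if it takes over 48 s, if anything falls off the work surface, if the arm or the gripper's body presses on something with over 40 N, if the wrist force passes 120 N, or if a joint passes its speed limit or range.

ROBOT

A 6-joint arm with a two-finger parallel gripper is mounted at the origin on the work surface. World frame = base frame: x ahead of the robot, y to its left, z up, the work surface at z = 0. Lengths are in m, angles in rad, forces in N, time in s.
With the tool pointing down it reaches from about 0.15 to 0.775 m from the base axis. Payload 6.1 kg.
Tool frame: the origin (TCP) lies midway between the tips of the shut fingers; the grasp point (between the pads) lies env.grip_point_offset behind it (env.grip_point_offset is the distance from the TCP to the grasp point, in m); z points along the fingers, y is the direction in which the jaws open and shut (so a half turn about z gives the same grasp; the last joint's range is limited). The gripper opens to 85 mm and grips with 20 to 120 N. Pads are 22 mm wide; open, the fingers measure 114 mm over their backs; the gripper's body (76 mm by 85 mm) begins 54 mm behind the grasp point. The pads swing forward as they close: fully open they stand 13 mm farther back than shut.
Start: joints at [0, 0.126, -0.04, 1.405, 0, 1.571], TCP at [0.525, -0, 0.231] pointing down, gripper open.
Joint ranges: [-2.72, 2.72], [-0.95, 1.95], [-1.27, 1.35], [-1.78, 2.02], [-1.46, 1.47], [-3.14, 3.14]. Speed limits (rad/s): [2.39, 2.39, 3.01, 3.14, 3.14, 3.14].

INTERFACE

Orientations are given as a unit quaternion [w, x, y, z].
In Python, from station import sensors, vision, job, env gives the robot as it stands.
- The arm moves only by the tool drive_tool, never from a script. Its argument "series" is a list of rows, each a list of 3 entries, a list of its own where there are three numbers: the shift along the tool's x, y, z in mm, then the turn about the tool's z in degrees, then the opening, from -1 (shut) to 1 (fully open). In form: [[[tx, ty, tz], yaw, gripper], ...]. A call has exactly 8 rows; each row shifts and turns the pose as measured when the row begins, along the tool's axes as they then stand; what a row does not reach is not made up. A row lasts 1/10 s, in which the tool goes at most 50 mm and 8.59 degrees, less where a joint would pass 70% of its speed; a pose out of reach is approached as far as the arm can. A call with a gripper value outside its range is refused whole. The fingers move at their own pace and stop on an object; "grip_force" is the grip in N (left out, the last holds). Time passes only in rows, so rows that do not move let the fingers close, or fill a call up. It gives the time, the measured TCP pose, the force and the opening at its end, in the units of the state.
- sensors.state(): the state, without advancing time (a new reading comes with each control period).
- vision.camera(name): name is "scene" or "side" or "wrist"; returns a dict with "img" (400x640x3 uint8, red, green, blue), "vertical_fov" (degrees; the focal length in pixels is half the picture's height over the tangent of half this angle, whatever the lens; pixels are square), "cx", "cy" (the principal point, pixels), "k1" (the pictures are not rectified: a ray, as slopes to the right and down, at radius r is drawn at 1 + k1 r^2 times it, then the intrinsics apply), "rvec" (rotation vector, rad) and "tvec" (3), from world to camera coordinates, as OpenCV has them. Camera axes: x right, y down, z forward; pixel columns grow to the right and rows downward; lengths in m; the calibration is good to about 2 mm. A picture is of the moment at which its call begins. There is no depth.
- job.close_job(): hands the job in, once; it reports no verdict.
The state is a dict: "time": time; "joints": joint angles; "joint_vel": joint speeds; "joint_torque": joint torques, N m; "eef_pos": TCP position; "orientation": TCP orientation; "wrist_force": force on the tool from outside, world axes, zero at the start; "moment": the same for the moment, N m; "opening": opening from 0.0 (shut) to 1.0 (fully open).
Only numpy, scipy, OpenCV 4.12 (cv2) and the standard library are available. Lean on these libraries where they do the work, as an engineer would, in place of code of your own. Each camera call takes 0.05 s, during which the arm holds its last target. There are 200 camera calls.

## Working session

There is one attempt and no reset: what is moved stays moved. The work goes in short steps, Python scripts to look and compute and a tool call to move; the robot and the scene stay as the last step left them, time stands still between calls to the robot, and variables do not carry over. Pictures are saved under pics/ and viewed, about 8 in all and at most 12, crops included, and the job is handed in when it is done.

Besides the shell and the picture viewer there is one more tool, called after ">>>" as name([rows], argument=value, ...), one row to a line, values as JSON. drive_tool: Moves the arm, as the interface text tells. Its arguments: {"type":"object","properties":{"series":{"type":"array","items":{"type":"array"}},"grip_force":{"type":"number"}},"required":["series"]}

```bash
mkdir -p pics; ls; cat > h.py <<'E'
import numpy as np, cv2
from station import sensors, vision, job, env
def cam(n):
    c=vision.camera(n); f=200/np.tan(np.radians(c["vertical_fov"])/2)
    c["f"]=f; c["R"]=cv2.Rodrigues(np.array(c["rvec"],float))[0]; c["t"]=np.array(c["tvec"],float); return c
def ray(c,u,v):
    d=np.array([(u-c["cx"])/c["f"],(v-c["cy"])/c["f"]]); s=d.copy()
    for _ in range(30): s=d/(1+c["k1"]*(s@s))
    r=c["R"].T@np.array([s[0],s[1],1]); return -c["R"].T@c["t"], r/np.linalg.norm(r)
def plane(c,u,v,z):
    o,r=ray(c,u,v); return o+r*(z-o[2])/r[2]
def tri(rays):
    A=sum(np.eye(3)-np.outer(r,r) for o,r in rays); b=sum((np.eye(3)-np.outer(r,r))@o for o,r in rays)
    p=np.linalg.solve(A,b); return p,[np.linalg.norm(np.cross(p-o,r)) for o,r in rays]
def proj(c,p):
    q=c["R"]@np.asarray(p)+c["t"]; s=q[:2]/q[2]; s=s*(1+c["k1"]*(s@s)); return s*c["f"]+[c["cx"],c["cy"]]
def save(c,name): cv2.imwrite("pics/"+name,c["img"][:,:,::-1])
E
python3 - <<'E'
from h import *
import pickle
cs={n:cam(n) for n in("scene","side","wrist")}
pickle.dump(cs,open("c0.pkl","wb"))
for n in cs: save(cs[n],n+"0.png"); print(n,-cs[n]["R"].T@cs[n]["t"],cs[n]["f"])
print(sensors.state(),env.grip_point_offset)
E
```

```text
pics
scene [ 1.03313859 -0.09167009  0.69289539] 509.0348864079119
side [0.32892654 0.49728428 0.5055547 ] 403.62554783108897
wrist [0.52479142 0.06909201 0.37285443] 338.7985901300467
{'time': 0.15, 'joints': array([-8.50696095e-06,  1.26244606e-01, -4.03461270e-02,  1.40538237e+00,
        5.37697769e-06,  1.57079629e+00]), 'joint_vel': array([-0.00050239, -0.00014429,  0.00025661, -0.0008165 , -0.0003896 ,
        0.00062904]), 'joint_torque': array([-6.60388159e-04, -4.36274636e+01,  3.53150582e+01,  1.35390865e-02,
        2.80258462e-06, -9.74541621e-07]), 'eef_pos': array([ 5.24702990e-01, -2.87473094e-06,  2.30719371e-01]), 'orientation': array([-4.17955838e-04,  7.07109653e-01,  7.07103665e-01, -4.14150184e-04]), 'wrist_force': array([-0.66914354, -0.24180918,  0.5319624 ]), 'moment': array([ 0.01830906, -0.00340476, -0.00887337]), 'opening': 1.000189377540469} 0.0187
```

View pics/scene0.png

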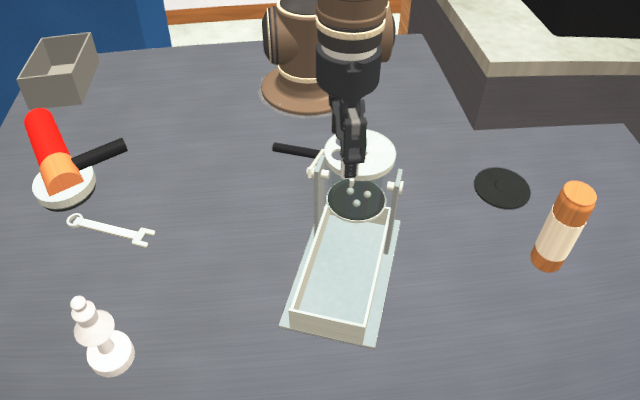

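View pics/side0.png

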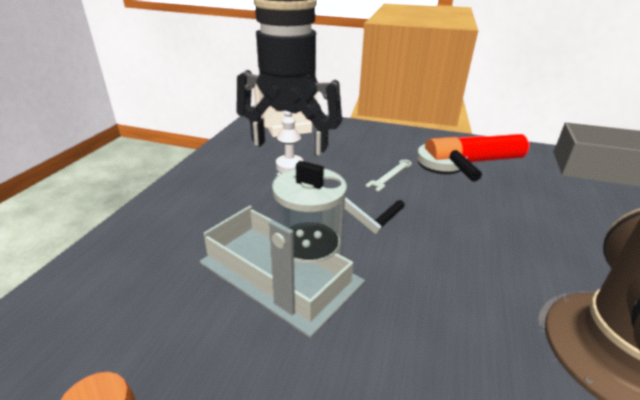

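View pics/wrist0.png

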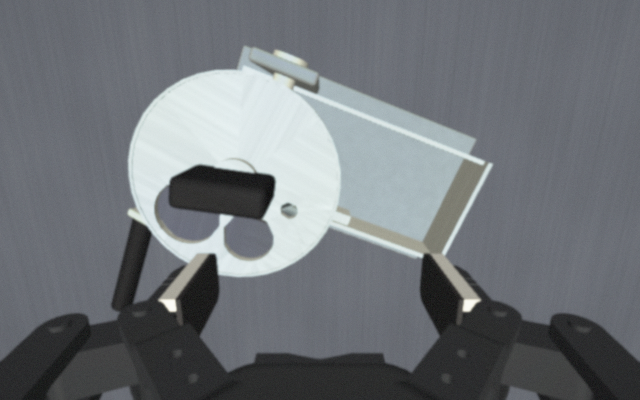

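The wrist view shows the dial disc around (234,173) with the bar at (221,190), the small hole at (289,210), and the handle from (142,220) to (122,308). The tray's far corners are near (490,163) and (425,256). In the side view, the bar is at (310,175) and the handle at (384,224)–(403,203).

```bash
python3 - <<'E'
from h import *
import pickle
cs=pickle.load(open("c0.pkl","rb")); w,s,sc=cs["wrist"],cs["side"],cs["scene"]
def comp(c,x0,y0,x1,y1,fn):
    m=np.zeros((400,640),np.uint8); m[y0:y1,x0:x1]=fn(c["img"][y0:y1,x0:x1].astype(int))
    n,l,st,ce=cv2.connectedComponentsWithStats(m); k=1+np.argmax(st[1:,4]); return (l==k).astype(np.uint8),ce[k],st[k]
dark=lambda a:a.max(2)<75
# disc, wrist
m,ce,st=comp(w,110,50,345,285,lambda a:a.min(2)>195)
ct=max(cv2.findContours(m,0,1)[0],key=cv2.contourArea)
h=cv2.convexHull(ct)[:,0]; e=[]
P=np.array([plane(w,u,v,.209)[:2] for u,v in ct[:,0]])
c=P.mean(0)
from scipy.optimize import least_squares
r=least_squares(lambda x:np.hypot(P[:,0]-x[0],P[:,1]-x[1])-x[2],[*c,.052],loss="soft_l1",f_scale=.001)
print("disc wrist z=.209:",r.x, np.median(abs(r.fun)))
# disc: side bright
m,ce,st=comp(s,262,160,356,212,lambda a:a.min(2)>185); print("side disc st",st)
for n,c,b in(("w",w,(160,155,285,225)),("s",s,(290,155,330,192))):
    m,ce,st=comp(c,*b,dark); ct=max(cv2.findContours(m,0,1)[0],key=cv2.contourArea)
    print(n,"bar",ce,st,cv2.approxPolyDP(ct,3,True)[:,0].tolist())
for n,c,b in(("w",w,(105,215,155,315)),("s",s,(375,195,410,232)),("sc",sc,(265,138,324,162))):
    m,ce,st=comp(c,*b,dark); ct=max(cv2.findContours(m,0,1)[0],key=cv2.contourArea)
    print(n,"handle",ce,st,cv2.minAreaRect(ct),cv2.approxPolyDP(ct,3,True)[:,0].tolist())
a=plane(w,490,163,.06);b=plane(w,425,256,.06);print("tray far",a,b,np.linalg.norm(a-b))
print("small hole",plane(w,289,210,.209),"tab",plane(w,343,218,.2), "27hole",plane(w,248,240,.209),"34hole",plane(w,185,212,.209))
big=cv2.resize(s["img"][150:250,255:415],(800,500),interpolation=cv2.INTER_CUBIC)
cv2.imwrite("pics/sidecrop.png",big[:,:,::-1])
E
```

```text
disc wrist z=.209: [0.4831718  0.03250044 0.05164257] 0.0003323216096417017
side disc st [ 273  160   73   46 1593]
w bar [221.68855932 191.66949153] [ 169  166  105   54 4248] [[171, 180], [172, 206], [257, 219], [273, 190], [271, 176], [196, 166]]
s bar [309.88829787 173.5248227 ] [296 161  28  27 564] [[299, 162], [297, 181], [321, 186], [323, 167]]
w handle [132.86586453 273.82085561] [ 111  220   44   95 2244] ((132.5, 267.0), (94.0, 43.0), 90.0) [[132, 220], [111, 304], [119, 314], [154, 314], [154, 293], [146, 301], [132, 302], [150, 238], [146, 227]]
s handle [390.30503145 212.38050314] [376 200  29  27 318] ((390.517578125, 212.0607147216797), (10.174201965332031, 32.10525894165039), 47.29060745239258) [[401, 200], [376, 219], [382, 226], [403, 207]]
sc handle [294.88684211 150.22105263] [273 143  46  15 380] ((295.189208984375, 150.36485290527344), (45.538516998291016, 8.548747062683105), 9.462322235107422) [[273, 145], [275, 151], [309, 157], [318, 152]]
tray far [0.68248839 0.0158276  0.06      ] [ 0.63042875 -0.07823482  0.06      ] 0.10750788539423024
small hole [0.50919672 0.01727963 0.209     ] tab [0.53730022 0.00991592 0.2       ] 27hole [0.48749739 0.00094532 0.209     ] 34hole [0.45650803 0.01623929 0.209     ]
```

View pics/sidecrop.png

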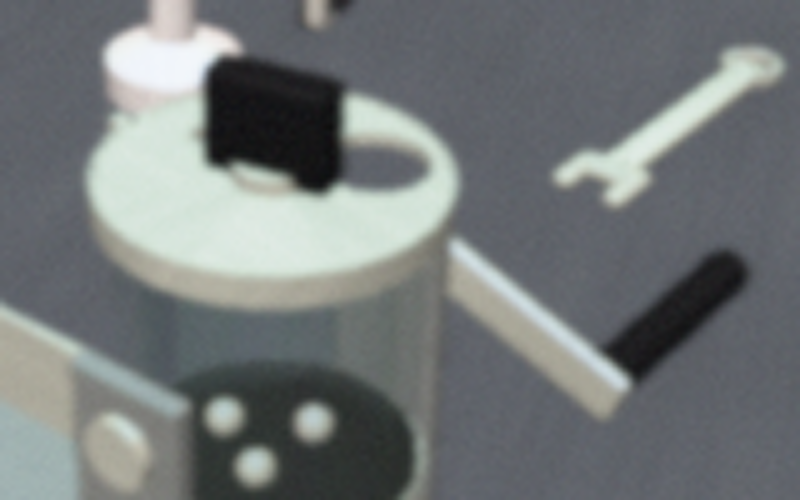

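The crop confirms it: bar top corners at about (297–323,162–167), handle axis from (378,223) to (402,202), and three balls in the cup. Next I get the yaw and heights from two views.

```bash
python3 - <<'E'
from h import *
import pickle
cs=pickle.load(open("c0.pkl","rb")); w,s,sc=cs["wrist"],cs["side"],cs["scene"]
A,ea=tri([ray(w,140,224),ray(s,379.5,222.5)]);B,eb=tri([ray(w,122,304),ray(s,401,203.5)]);B2,e2=tri([ray(w,122,304),ray(sc,275,148)])
print("handle",A,ea,B,eb,B2,e2); 
for X in (B,B2): d=A-X; print("len",np.linalg.norm(d),"yaw",np.degrees(np.arctan2(-d[0],d[1])))
# disc centre from two views
D,ed=tri([ray(w,*proj(w,[.4832,.0325,.209])),ray(s,310,187)]);print("disc",D,ed)
c,sn=None,None
# tray long edge
p=plane(w,310,92,.052);q=plane(w,488,162,.052);d=q-p;print("tray edge yaw",np.degrees(np.arctan2(d[1],d[0])))
# bar top corners (wrist): top face at .242
pts=[plane(w,u,v,.242) for u,v in([171,180],[172,206],[270,219],[273,190],[271,176],[196,166])]
print(np.round(pts,4))
cp=np.array([.4832,.0325])
for n,u,v in(("small",289,210),("27",248,240),("34",185,212)):
    d=plane(w,u,v,.209)[:2]-cp; print(n,np.linalg.norm(d),np.degrees(np.arctan2(d[1],d[0])))
for yw in(-20,-23,-26):
    R=lambda x,y,z:[cp[0]+x*np.cos(np.radians(yw))-y*np.sin(np.radians(yw)),cp[1]+x*np.sin(np.radians(yw))+y*np.cos(np.radians(yw)),z]
    print(yw,"farcorners",[np.round(proj(w,R(x,y,.06))) for x,y in((.191,.052),(.191,-.052))],"upright",np.round(proj(w,R(0,.061,.172))),"handle",np.round(proj(w,R(-.07,-.078,.124))),np.round(proj(w,R(-.07,-.161,.124))))
g=cv2.cvtColor(w["img"],cv2.COLOR_RGB2GRAY); cv2.imwrite("pics/wcrop.png",cv2.resize(w["img"][40:320,100:500],(800,560),interpolation=cv2.INTER_CUBIC)[:,:,::-1])
E
```

```text
handle [ 0.38477456 -0.02133493  0.12504475] [np.float64(0.0011613076466950316), np.float64(0.0011613076466949783)] [ 0.35934509 -0.0925863   0.12203838] [np.float64(7.449907903547534e-05), np.float64(7.449907903552128e-05)] [ 0.36147815 -0.09066419  0.12284264] [np.float64(0.0014940493933400694), np.float64(0.0014940493933401128)]
len 0.07571296829358243 yaw -19.64137626915033
len 0.073171835580405 yaw -18.573664628274962
disc [0.4819921  0.03135163 0.20301422] [np.float64(0.0003454510100368756), np.float64(0.00034545101003692944)]
tray edge yaw -20.735338043698277
[[0.4662 0.0401 0.242 ]
 [0.4653 0.0294 0.242 ]
 [0.5045 0.0239 0.242 ]
 [0.5062 0.0361 0.242 ]
 [0.5056 0.0417 0.242 ]
 [0.4766 0.0457 0.242 ]]
small 0.030124561810946103 -30.34781114078417
27 0.0318459657986598 -82.2446709163546
34 0.031254949989524966 -148.65029500007302
-20 farcorners [array([488., 163.]), array([439., 259.])] upright [282.  65.] handle [146. 219.] [125. 308.]
-23 farcorners [array([485., 174.]), array([432., 267.])] upright [288.  67.] handle [142. 213.] [116. 301.]
-26 farcorners [array([482., 184.]), array([425., 274.])] upright [293.  69.] handle [138. 207.] [107. 294.]
```

View pics/wcrop.png

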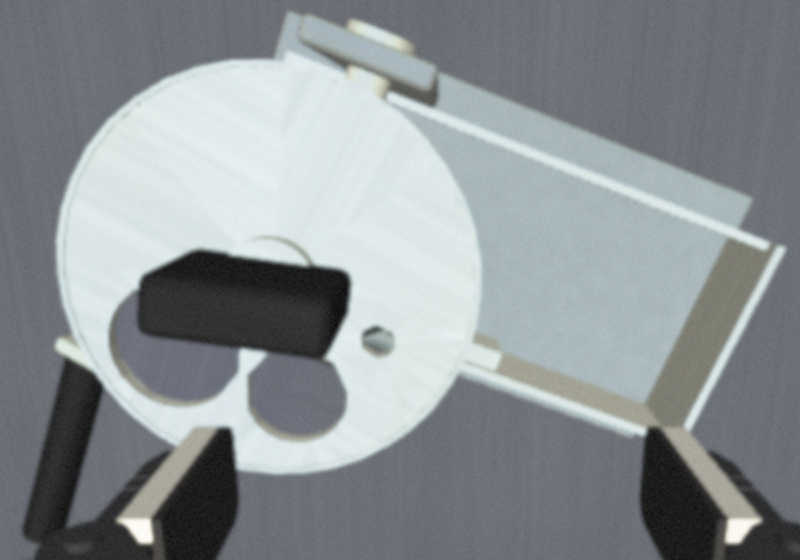

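Measured: dispenser at (0.483, 0.0325), yaw about -20°, disc and handle heights as given. Dial q ≈ -0.18, with the bar at about -9° in world. The dial needs a turn of about +62°.

>>> drive_tool([
  [[0,0,-30],0,1],
  [[0,0,-30],0,1],
  [[16,-21,0],0,1],
  [[16,-21,0],0,1],
  [[0,0,0],-8,0.6],
  [[0,0,0],-8,0.6],
  [[0,0,0],-8,0.6],
  [[0,0,0],-8,0.6],
], grip_force=25)

```text
time: 0.95
eef_pos: [0.4799, 0.0332, 0.2905]
orientation: [-0.003, 0.476, 0.879, -0.002]
wrist_force: [0.4, -0.3, -0.2]
opening: 0.799
```

```bash
cat > st.py <<'E'
from h import *
from scipy.spatial.transform import Rotation as Ro
s=sensors.state(); q=s["orientation"]; R=Ro.from_quat([q[1],q[2],q[3],q[0]]).as_matrix()
print("t",s["time"],"p",np.round(s["eef_pos"]*1e3,1),"yaxis",round(np.degrees(np.arctan2(R[1,1],R[0,1])),1),"z",np.round(R[:,2],3),"j",np.round(s["joints"],2),"F",np.round(s["wrist_force"],1),"op",round(s["opening"],2))
E
python3 st.py
```

```text
t 0.95 p [479.9  33.2 290.5] yaxis 33.1 z [-0.007  0.    -1.   ] j [0.07 0.06 0.01 1.53 0.   1.06] F [ 0.4 -0.3 -0.2] op 0.8
```

>>> drive_tool([
  [[0,0,0],-8,0.6],
  [[0,0,0],-8,0.6],
  [[0,0,0],-8,0.6],
  [[0,0,0],-8,0.6],
  [[0,0,0],-8,0.6],
  [[0,0,0],-8,0.6],
  [[0,0,0],0,0.6],
  [[0,0,0],0,0.6],
])

```text
time: 1.75
eef_pos: [0.4787, 0.0333, 0.2884]
orientation: [-0.006, 0.06, 0.998, -0.0]
wrist_force: [-0.5, -0.4, -0.2]
opening: 0.8
```

```bash
python3 st.py; python3 - <<'E'
from h import *
c=cam("wrist"); save(c,"w2.png")
print(proj(c,[.4832,.0325,.242]),proj(c,[.4832,.0325,.209]))
E
```

```text
t 1.75 p [478.7  33.3 288.4] yaxis 83.1 z [-0.012 -0.    -1.   ] j [0.07 0.06 0.01 1.53 0.   0.19] F [-0.5 -0.4 -0.2] op 0.8
[318.25936737 232.84083872] [318.4291036  215.78974796]
```

View pics/w2.png

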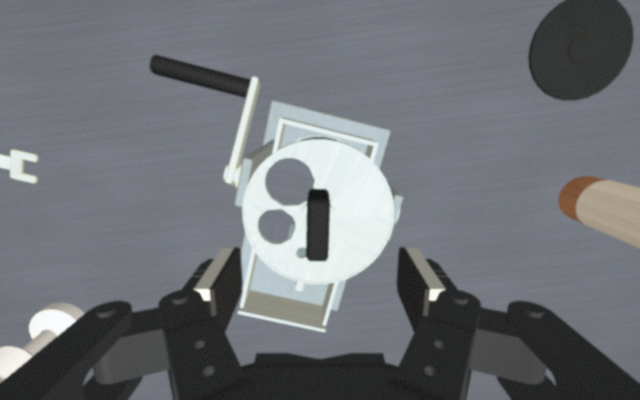

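The wrist view shows the bar vertical at (318,228), centred between the fingers and aligned with them. I descend now.

>>> drive_tool([
  [[-5,-1,0],0,0.3],
  [[0,0,15],0,0.1],
  [[0,0,15],0,0],
  [[0,0,15],0,0],
  [[0,0,12],0,0],
  [[0,0,8],0,0],
  [[0,0,5],0,0],
  [[0,0,0],0,0],
])

```text
time: 2.6
eef_pos: [0.4851, 0.0311, 0.2158]
orientation: [-0.005, 0.065, 0.998, -0.0]
wrist_force: [0.1, -0.7, 0.9]
opening: 0.503
```

```bash
python3 st.py
```

```text
t 2.6 p [485.1  31.1 215.8] yaxis 82.5 z [-0.01 -0.   -1.  ] j [ 0.06  0.06 -0.15  1.37  0.    0.19] F [ 0.1 -0.7  0.9] op 0.5
```

>>> drive_tool([
  [[2,1,0],0,-0.3],
  [[0,0,0],0,-1],
  [[0,0,0],0,-1],
  [[0,0,0],0,-1],
  [[0,0,0],0,-1],
  [[0,0,0],0,-1],
  [[0,0,0],0,-1],
  [[0,0,0],0,-1],
])

```text
time: 3.4
eef_pos: [0.4834, 0.0316, 0.2168]
orientation: [-0.004, 0.066, 0.998, -0.001]
wrist_force: [-0.0, -1.9, -2.8]
opening: 0.157
```

```bash
python3 st.py
```

```text
t 3.4 p [483.4  31.6 216.8] yaxis 82.5 z [-0.009 -0.002 -1.   ] j [ 0.07  0.06 -0.15  1.38 -0.    0.2 ] F [-0.  -1.9 -2.8] op 0.16
```

>>> drive_tool([
  [[0,0,0],-6,-1],
  [[0,0,0],-6,-1],
  [[0,0,0],-6,-1],
  [[0,0,0],-6,-1],
  [[0,0,0],-6,-1],
  [[0,0,0],-6,-1],
  [[0,0,0],-6,-1],
  [[0,0,0],-6,-1],
])

```text
time: 4.2
eef_pos: [0.4833, 0.032, 0.2168]
orientation: [-0.005, -0.361, 0.933, 0.001]
wrist_force: [-0.0, -0.2, -2.6]
opening: 0.153
```

```bash
python3 st.py
```

```text
t 4.2 p [483.3  32.  216.8] yaxis 132.3 z [-0.009 -0.002 -1.   ] j [ 0.07  0.06 -0.15  1.38 -0.   -0.67] F [-0.  -0.2 -2.6] op 0.15
```

>>> drive_tool([
  [[0,0,0],-6,-1],
  [[0,0,0],-5,-1],
  [[0,0,0],0,-1],
  [[0,0,0],0,-1],
  [[0,0,0],0,-0.2],
  [[0,0,0],0,0.1],
  [[0,0,0],0,0.1],
  [[0,0,0],0,0.1],
])

```text
time: 5.0
eef_pos: [0.4838, 0.033, 0.2179]
orientation: [-0.003, -0.45, 0.893, 0.001]
wrist_force: [0.6, 0.5, 0.0]
opening: 0.548
```

```bash
python3 st.py
```

```text
t 5.0 p [483.8  33.  217.9] yaxis 143.5 z [-0.007 -0.    -1.   ] j [ 0.07  0.06 -0.15  1.38  0.   -0.87] F [0.6 0.5 0. ] op 0.55
```

>>> drive_tool([
  [[0,0,-10],0,0.1],
  [[0,0,-20],0,0.1],
  [[0,0,-30],0,0.1],
  [[0,0,-20],-6,0.1],
  [[0,0,0],-6,0.1],
  [[0,0,0],-4,0.1],
  [[0,0,0],0,0.1],
  [[0,0,0],0,0.1],
])

```text
time: 5.8
eef_pos: [0.4846, 0.0333, 0.3068]
orientation: [-0.001, -0.573, 0.819, 0.001]
wrist_force: [0.3, 0.3, -0.3]
opening: 0.546
```

```bash
python3 st.py; python3 - <<'E'
from h import *
c=cam("wrist"); save(c,"w3.png")
y=np.radians(-20); x=np.array([np.cos(y),np.sin(y)]); p=np.array([.4832,.0325])+.03*x
print("mark hole expected",proj(c,[*p,.209]),"centre",proj(c,[.4832,.0325,.209]))
E
```

```text
t 5.8 p [484.6  33.3 306.8] yaxis 160.0 z [-0.003  0.001 -1.   ] j [ 0.07  0.07  0.06  1.57  0.   -1.15] F [ 0.3  0.3 -0.3] op 0.55
mark hole expected [279.16791193 198.44086327] centre [319.95885544 198.35751991]
```

View pics/w3.png

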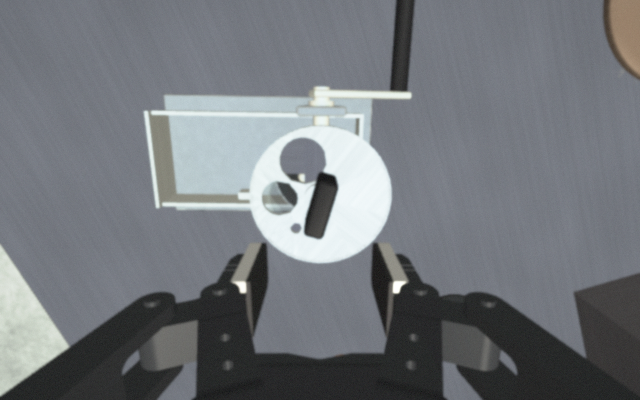

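The 27 mm hole sits at (280,197), against an expected (279,198), so the dial is set. The handle's inner end is at (400,90). Next I refine the handle position and its route.

```bash
python3 - <<'E'
from h import *
import pickle
c=cam("wrist"); R=np.array([[.9397,-.3420],[.3420,.9397]])  # world->disp rows below
def disp(p): d=np.asarray(p)[:2]-[.4832,.0325]; return np.array([d@[.9397,-.342],d@[.342,.9397]])*1e3
g=c["img"].max(2)
for v in(20,50,80):
    u=np.where(g[v,380:430]<75)[0]+380; p=plane(c,u.mean(),v,.124); print(v,u.min(),u.max(),p,disp(p))
t=np.array([.4846,.0333]); print("tcp disp",disp(t))
E
```

```text
20 395 412 [ 0.36843367 -0.07042976  0.124     ] [ -72.64394183 -135.97318334]
50 393 409 [ 0.37704946 -0.04828016  0.124     ] [ -72.12284718 -112.21260434]
80 391 407 [ 0.38568327 -0.0248854   0.124     ] [-72.01066171 -87.27578022]
tcp disp [1.04198 1.23056]
```

>>> drive_tool([
  [[30,18,0],0,0.1],
  [[32,18,0],0,0.1],
  [[31,18,0],0,0.1],
  [[31,18,0],0,0.1],
  [[0,0,30],0,0.1],
  [[0,0,30],0,0.1],
  [[0,0,20],0,0.1],
  [[0,0,0],0,0.1],
])

```text
time: 6.7
eef_pos: [0.369, -0.0614, 0.2232]
orientation: [-0.002, -0.57, 0.822, 0.001]
wrist_force: [-0.2, 0.2, -0.0]
opening: 0.544
```

```bash
cat >> st.py <<'E'
d=s["eef_pos"][:2]-[.4832,.0325]; print("disp",np.round([d@[.9397,-.342]*1e3,d@[.342,.9397]*1e3,s["eef_pos"][2]*1e3],1))
E
python3 st.py
```

```text
t 6.7 p [369.  -61.4 223.2] yaxis 159.5 z [-0.004  0.    -1.   ] j [-0.16 -0.16 -0.33  1.4  -0.   -1.38] F [-0.2  0.2 -0. ] op 0.54
disp [ -75.2 -127.3  223.2]
```

>>> drive_tool([
  [[-4,-3,10],0,0.1],
  [[0,0,25],0,0.1],
  [[0,0,25],0,0.1],
  [[0,0,25],0,0.1],
  [[0,0,15],0,0.1],
  [[0,0,10],0,0.1],
  [[0,0,5],0,0.1],
  [[0,0,0],0,0.1],
])

```text
time: 7.5
eef_pos: [0.3791, -0.0576, 0.1083]
orientation: [0.002, -0.57, 0.822, -0.001]
wrist_force: [0.1, -0.2, 0.7]
opening: 0.553
```

```bash
python3 st.py
```

```text
t 7.5 p [379.1 -57.6 108.3] yaxis 159.5 z [ 0.004 -0.001 -1.   ] j [-0.15 -0.12 -0.55  1.13  0.   -1.36] F [ 0.1 -0.2  0.7] op 0.55
disp [ -67.  -120.2  108.3]
```

>>> drive_tool([
  [[1,4,3],0,0.1],
  [[0,0,0],0,-0.3],
  [[0,0,0],0,-1],
  [[0,0,0],0,-1],
  [[0,0,0],0,-1],
  [[0,0,0],0,-1],
  [[0,0,0],0,-1],
  [[0,0,0],0,-1],
], grip_force=40)

```text
time: 8.3
eef_pos: [0.3741, -0.0564, 0.1072]
orientation: [0.002, -0.57, 0.822, -0.001]
wrist_force: [-0.4, -0.2, -2.8]
opening: 0.172
```

```bash
python3 st.py
```

```text
t 8.3 p [374.1 -56.4 107.2] yaxis 159.4 z [ 0.004  0.001 -1.   ] j [-0.15 -0.12 -0.56  1.13  0.   -1.36] F [-0.4 -0.2 -2.8] op 0.17
disp [ -72.1 -120.9  107.2]
```

>>> drive_tool([
  [[0,1.9,-6.3],0,-1],
  [[0,1.5,-6.5],0,-1],
  [[0,0.8,-6.5],0,-1],
  [[0,0.3,-6.5],0,-1],
  [[0,-0.3,-6.5],0,-1],
  [[0,-0.8,-6.5],0,-1],
  [[0,-1.5,-6.5],0,-1],
  [[0,-1.9,-6.3],0,-1],
])

```text
time: 9.1
eef_pos: [0.3733, -0.0561, 0.1614]
orientation: [0.002, -0.57, 0.822, 0.0]
wrist_force: [1.6, 0.4, -10.0]
opening: 0.171
```

```bash
python3 st.py
```

```text
t 9.1 p [373.3 -56.1 161.4] yaxis 159.4 z [ 0.002  0.002 -1.   ] j [-0.15 -0.15 -0.46  1.25  0.   -1.36] F [  1.6   0.4 -10. ] op 0.17
disp [ -72.9 -120.8  161.4]
```

>>> drive_tool([
  [[0,-4.5,-5.9],0,-1],
  [[0,-3.2,-5.7],0,-1],
  [[0,-3.7,-5.4],0,-1],
  [[0,-4.2,-5.1],0,-1],
  [[0,-4.6,-4.7],0,-1],
  [[0,-5,-4.2],0,-1],
  [[0,-5.4,-3.8],0,-1],
  [[0,-5.6,-3.3],0,-1],
])

```text
time: 9.9
eef_pos: [0.3969, -0.0651, 0.2014]
orientation: [-0.005, -0.57, 0.821, 0.012]
wrist_force: [-8.3, 5.9, -1.2]
opening: 0.169
```

```bash
python3 st.py
```

```text
t 9.9 p [396.9 -65.1 201.4] yaxis 159.5 z [-0.023  0.014 -1.   ] j [-0.17 -0.08 -0.32  1.36  0.01 -1.38] F [-8.3  5.9 -1.2] op 0.17
disp [ -47.7 -121.2  201.4]
```

>>> drive_tool([
  [[0,-5,-1],0,-1],
  [[0,-5,-1],0,-1],
  [[0,-6,-1],0,-1],
  [[0,-6,-1],0,-1],
  [[0,-6,-1],0,-1],
  [[0,-6.5,-0.5],0,-1],
  [[0,-6.5,0],0,-1],
  [[0,-6.5,0],0,-1],
])

```text
time: 10.7
eef_pos: [0.4271, -0.0765, 0.2193]
orientation: [-0.01, -0.571, 0.821, 0.023]
wrist_force: [-8.3, 3.2, 8.6]
opening: 0.166
```

```bash
python3 st.py; python3 - <<'E'
from h import *
a=cam("scene");b=cam("side")
i=np.hstack([cv2.resize(a["img"][70:350,230:430],(400,560)),cv2.resize(b["img"][70:350,190:390],(400,560))])
cv2.imwrite("pics/m1.png",i[:,:,::-1])
E
```

```text
t 10.7 p [427.1 -76.5 219.3] yaxis 159.6 z [-0.044  0.026 -0.999] j [-0.19 -0.01 -0.21  1.42  0.02 -1.4 ] F [-8.3  3.2  8.6] op 0.17
disp [ -15.4 -121.6  219.3]
```

View pics/m1.png

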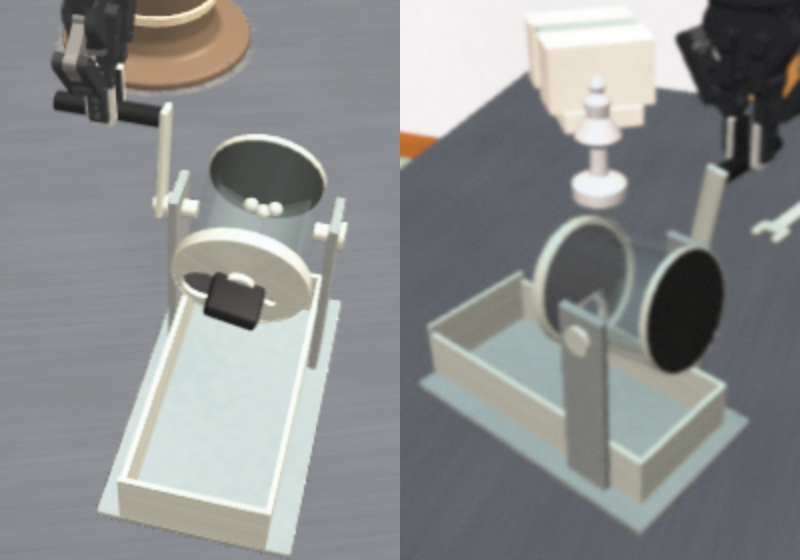

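The composite shows the cup about level, with all three balls still inside, heading for the dial. The handle sits low in the fingertips. I'll loosen, lower the tool, then push on with the rear finger.

>>> drive_tool([
  [[0,0,0],0,-0.4],
  [[0,0,0],0,-0.4],
  [[0,0,4],0,-0.4],
  [[0,0,4],0,-0.4],
  [[0,0,4],0,-0.4],
  [[0,0,4],0,-0.4],
  [[0,0,0],0,-0.4],
  [[0,0,0],0,-0.4],
])

```text
time: 11.6
eef_pos: [0.4313, -0.0786, 0.2056]
orientation: [-0.008, -0.57, 0.821, 0.018]
wrist_force: [0.6, 0.6, 0.4]
opening: 0.3
```

```bash
python3 st.py
```

```text
t 11.6 p [431.3 -78.6 205.6] yaxis 159.6 z [-0.033  0.021 -0.999] j [-0.19 -0.01 -0.24  1.38  0.01 -1.4 ] F [0.6 0.6 0.4] op 0.3
disp [ -10.8 -122.1  205.6]
```

>>> drive_tool([
  [[0,-5,0],0,-0.4],
  [[0,-5,0],0,-0.4],
  [[0,-5,0],0,-0.4],
  [[0,-5,0],0,-0.4],
  [[0,-5,0],0,-0.4],
  [[0,-5,0],0,-0.4],
  [[0,-5,0],0,-0.4],
  [[0,-5,0],0,-0.4],
])

```text
time: 12.4
eef_pos: [0.4696, -0.0929, 0.203]
orientation: [-0.009, -0.57, 0.821, 0.02]
wrist_force: [-2.8, 2.2, -2.5]
opening: 0.299
```

```bash
python3 st.py
```

```text
t 12.4 p [469.6 -92.9 203. ] yaxis 159.6 z [-0.038  0.022 -0.999] j [-0.2   0.07 -0.16  1.38  0.01 -1.42] F [-2.8  2.2 -2.5] op 0.3
disp [  30.1 -122.5  203. ]
```

>>> drive_tool([
  [[0,-3,0],0,-0.4],
  [[0,-3,0],0,-0.4],
  [[0,-3,0],0,-0.4],
  [[0,-2,0],0,-0.4],
  [[0,-2,0],0,-0.4],
  [[0,0,0],0,-0.4],
  [[0,0,0],0,-0.4],
  [[0,0,0],0,-0.4],
])

```text
time: 13.2
eef_pos: [0.4694, -0.0929, 0.2025]
orientation: [-0.017, -0.571, 0.82, 0.033]
wrist_force: [-4.0, 1.3, 0.2]
opening: 0.303
```

```bash
python3 st.py; python3 - <<'E'
from h import *
a=cam("scene");b=cam("side")
i=np.hstack([cv2.resize(a["img"][70:350,230:430],(400,560)),cv2.resize(b["img"][70:350,190:390],(400,560))])
cv2.imwrite("pics/m2.png",i[:,:,::-1])
E
```

```text
t 13.2 p [469.4 -92.9 202.5] yaxis 159.6 z [-0.065  0.034 -0.997] j [-0.21  0.1  -0.14  1.41  0.02 -1.42] F [-4.   1.3  0.2] op 0.3
disp [  29.9 -122.5  202.5]
```

View pics/m2.png

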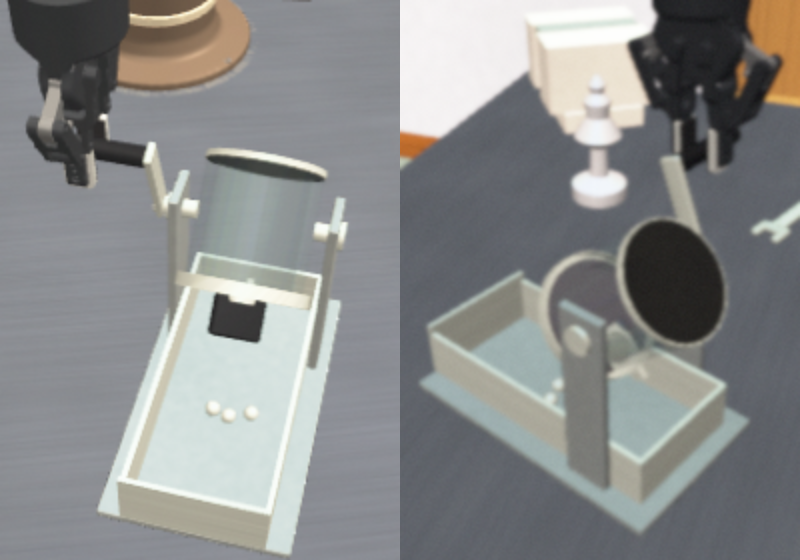

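The composite shows all three balls on the tray floor (around (230,412) in the left panel). The cup is at its stop: pushing on only tilts the tool. I back off and retreat upward.

>>> drive_tool([
  [[0,4,0],0,-0.3],
  [[0,0,0],0,0],
  [[0,0,0],0,0],
  [[0,0,-10],0,0],
  [[0,0,-25],0,0],
  [[0,0,-30],0,0],
  [[20,0,-25],0,0],
  [[30,20,0],0,0],
])

```text
time: 14.1
eef_pos: [0.4393, -0.1349, 0.2986]
orientation: [-0.015, -0.573, 0.819, 0.03]
wrist_force: [0.3, -1.3, 0.7]
opening: 0.5
```

>>> drive_tool([
  [[40,20,0],0,0],
  [[40,20,0],0,0],
  [[0,0,0],0,0],
  [[0,0,0],0,0],
  [[0,0,0],0,0],
  [[0,0,0],0,0],
  [[0,0,0],0,0],
  [[0,0,0],0,0],
])

```text
time: 14.9
eef_pos: [0.3739, -0.1995, 0.3062]
orientation: [-0.013, -0.573, 0.819, 0.026]
wrist_force: [-0.5, 0.3, 0.1]
opening: 0.499
```

```bash
python3 st.py; python3 - <<'E'
from h import *
def W(x,y,z): return [.4832+.9397*x+.342*y,.0325-.342*x+.9397*y,z]
a=cam("scene");b=cam("side")
for n,c in(("scene",a),("side",b)):
  for t in(1.9,2.1,2.3): print(n,t,np.round(proj(c,W(.075*np.cos(3.49-t),-.161,.150+.075*np.sin(3.49-t)))))
g=a["img"].astype(int); m=np.zeros((400,640),np.uint8); m[225:330,290:395]=(g.min(2)>215)[225:330,290:395]
n,l,st,ce=cv2.connectedComponentsWithStats(m)
for k in range(1,n):
  if 8<st[k,4]<60: p=plane(a,*ce[k],.014); d=p[:2]-[.4832,.0325]; print(ce[k],st[k,4],"disp",np.round([d@[.9397,-.342],d@[.342,.9397]],3))
i=np.hstack([cv2.resize(a["img"][120:320,260:400],(400,571)),cv2.resize(b["img"][120:320,210:350],(400,571))])
cv2.imwrite("pics/m3.png",i[:,:,::-1])
E
```

```text
t 14.9 p [ 373.9 -199.5  306.2] yaxis 160.0 z [-0.051  0.027 -0.998] j [-0.49 -0.01 -0.02  1.62 -0.   -1.71] F [-0.5  0.3  0.1] op 0.5
disp [ -23.4 -255.4  306.2]
scene 1.9 [254. 125.]
scene 2.1 [251. 131.]
scene 2.3 [248. 140.]
side 1.9 [370. 137.]
side 2.1 [363. 135.]
side 2.3 [355. 135.]
[375.66666667 244.88888889] 9 disp [0.009 0.041]
[367.33333333 250.53333333] 15 disp [0.025 0.03 ]
[391.83333333 256.25      ] 12 disp [0.027 0.072]
[336.75757576 272.36363636] 33 disp [ 0.081 -0.011]
[356.11764706 274.85294118] 34 disp [0.078 0.021]
[344.5 276.2] 30 disp [0.085 0.003]
[310.375 288.875] 24 disp [ 0.122 -0.045]
[320.         297.05128205] 39 disp [ 0.133 -0.026]
[309.55555556 295.94444444] 18 disp [ 0.135 -0.043]
[304.33333333 300.33333333] 18 disp [ 0.145 -0.048]
```

View pics/m3.png

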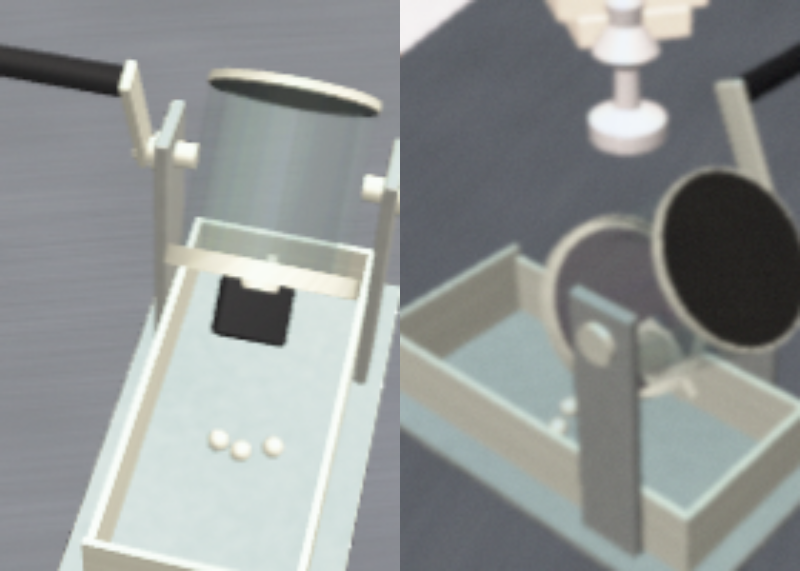

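The view shows three balls at rest on the tray floor and the hand clear. A last numeric check of cup angle and dial follows, then I hand in if they agree.

```bash
python3 - <<'E'
from h import *
def W(x,y,z): return [.4832+.9397*x+.342*y,.0325-.342*x+.9397*y,z]
b=cam("side");a=cam("scene")
def T(x,y,z,t): z-=.15; return W(x*np.cos(t)+z*np.sin(t),y,.15-x*np.sin(t)+z*np.cos(t))
for t in(1.7,2.0,2.3):
  print(t,"handle inner scene (seen 303,148)",np.round(proj(a,W(.075*np.cos(3.49-t),-.078,.15+.075*np.sin(3.49-t)))),"disc ctr side",np.round(proj(b,T(0,0,.205,t))))
  for q in(.6,.9,1.2): print("   q",q,"27 hole side (seen 299,241)",np.round(proj(b,T(.03*np.cos(q-.9),.03*np.sin(q-.9),.205,t)),1),"bar end in scene",[np.round(proj(a,T(k*.02*np.cos(.38+q),k*.02*np.sin(.38+q),.242,t)),1) for k in(1,-1)])
E
```

```text
1.7 handle inner scene (seen 303,148) [311. 128.] disc ctr side [282. 208.]
   q 0.6 27 hole side (seen 299,241) [287.8 221. ] bar end in scene [array([356.6, 235.2]), array([334.1, 222.4])]
   q 0.9 27 hole side (seen 299,241) [284.3 224.3] bar end in scene [array([358.5, 233.5]), array([332.4, 224.2])]
   q 1.2 27 hole side (seen 299,241) [280.5 226.2] bar end in scene [array([359.2, 231.3]), array([331.8, 226.3])]
2.0 handle inner scene (seen 303,148) [307. 136.] disc ctr side [284. 217.]
   q 0.6 27 hole side (seen 299,241) [293.9 230.6] bar end in scene [array([356.9, 240.7]), array([334.2, 232.5])]
   q 0.9 27 hole side (seen 299,241) [290.6 234. ] bar end in scene [array([358.5, 240. ]), array([332.8, 233.2])]
   q 1.2 27 hole side (seen 299,241) [286.7 235.9] bar end in scene [array([359. , 239.1]), array([332.5, 234.2])]
2.3 handle inner scene (seen 303,148) [303. 149.] disc ctr side [289. 226.]
   q 0.6 27 hole side (seen 299,241) [301.7 238.9] bar end in scene [array([358.2, 240.6]), array([335.5, 237. ])]
   q 0.9 27 hole side (seen 299,241) [298.6 242.3] bar end in scene [array([359.6, 241. ]), array([334.3, 236.6])]
   q 1.2 27 hole side (seen 299,241) [294.6 244.4] bar end in scene [array([359.8, 241.2]), array([334.3, 236.4])]
```

Both agree: the cup is at about 2.3 and the dial at about 0.9.

```bash
python3 -c "
from station import job
print(job.close_job())"
```

```text
the job is handed in; nothing more can be done
None
```

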